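Proof-pull a bottle stopper

ROBOT

A 7-joint arm with a two-finger parallel gripper is mounted at the origin on the work surface. World frame = base frame: x ahead of the robot, y to its left, z up, the work surface at z = 0. Lengths are in m, angles in rad, forces in N, time in s.
With the tool pointing down it reaches from about 0.425 to 0.925 m from the base axis. Payload 6.8 kg.
Tool frame: the origin (TCP) lies midway between the tips of the shut fingers; the grasp point (between the pads) lies 19 mm behind it; y points along the fingers, z is the direction in which the jaws open and shut, and the axes are right-handed (so a half turn about y gives the same grasp; the last joint's range is limited). The gripper opens to 85 mm and grips with 20 to 120 N. Pads are 22 mm wide; open, the fingers measure 114 mm over their backs; the gripper's body (76 mm by 85 mm) begins 54 mm behind the grasp point. The pads swing forward as they close: fully open they stand 13 mm farther back than shut.
Start: joints at [-1.218, 0.477, 0.022, 1.555, -0.011, 1.109, -0.083], TCP at [0.3, 0.605, 0.231] pointing down, gripper open.
Joint ranges: [-2.96, 2.96], [-0.34, 2.1], [-1.41, 1.46], [0.24, 2.44], [-1.37, 4.51], [0.17, 1.92], [-2.96, 2.96]. Speed limits (rad/s): [2.39, 2.39, 3.14, 3.14, 3.14, 3.14, 3.14].

INTERFACE

Orientations are given as a unit quaternion [w, x, y, z].
In Python, from station import bot gives the robot as it stands. The module is installed in compiled form; this text tells all that it offers.
- The arm moves only by the shell command python3 -m crank 'ROWS' [FORCE]. ROWS is JSON, a list of rows, each an object with "linear": the shift along the tool's x, y, z in m, a list of three; "dr": the turn, a rotation vector about the tool's x, y, z in degrees, a list of three; "hand": the gripper command: -1 is shut, 1 is fully open, values between are in proportion. A call has 1 to 10 rows; each row is the pose to reach, as a shift and turn from the pose commanded when the call began, along the tool's axes at that moment; what a row does not reach only later rows make up. A row lasts 1/12 s, in which the tool goes at most 41.7 mm and 7.16 degrees, less where a joint would pass 70% of its speed; a pose out of reach is approached as far as the arm can. A call with a gripper value outside its range is refused whole. The fingers move at their own pace and stop on an object; FORCE is the grip in N (left out, the last holds). Time passes only in rows, so rows that repeat a pose let the fingers close. It gives the time, the measured TCP pose, the force and the opening at its end, in the units of the state.
- bot.get_obs(): the state, without advancing time (a new reading comes with each control period).
- bot.read_camera(name): name is "scene" or "side" or "wrist"; returns the picture (480x640x3 uint8, blue, green, red); there is no depth.
- bot.camera_params(name): a dict with "K" (3x3 intrinsics, pixels), "R" (3x3) and "t" (3): a world point X has camera coordinates R X + t; the wrist camera has in their place "hand_eye" (4x4, takes a point from camera to tool coordinates, whose origin is the TCP and whose axes are the tool frame's). Camera axes: x right, y down, z forward; pixel columns grow to the right and rows downward; lengths in m; the calibration is good to about 2 mm. The wrist camera is an equidistant fisheye: a pixel r from the principal point sees the ray r / f radians off the axis. A picture is of the moment at which its call begins: read the wrist's pose just before it. camera_params takes no time and is no camera call.
- bot.hand_in(): hands the job in, once; it reports no verdict.
Trained networks look in the newest picture that a camera, given by its name, has taken for a name from the list of things; names that differ only in an ending like _2 or _b are one class to them, and where a whole thing is asked for, a point or a joint stands for the part that bears it (a point fixed in the world has none). Each returns a list of dicts, best first, with "score" (0 to 1); they miss things now and then, are a little off and sometimes report something else, mostly with a low value. They report only what shows in the picture. A call takes as long as a camera call. They do not tell look-alikes from the thing itself.
- bot.search_frame(camera, target): "extent" ([left, top, right, bottom] in pixels, round what is visible of it).
- bot.cut_out(camera, target): "pixels" (480x640 bool, what is visible of it) and "extent" ([left, top, right, bottom] in pixels, round what is visible of it).
- bot.place_of(camera, target): "xy" ([column, row] in pixels: a listed point, or the origin of a listed thing).
The state is a dict: "t": time; "q": joint angles; "joint_vel": joint speeds; "joint_torque": joint torques, N m; "eef_pos": TCP position; "tool_rot": TCP orientation; "contact_force": force on the tool from outside, world axes, zero at the start; "torque": the same for the moment, N m; "gripper_width": opening from 0.0 (shut) to 1.0 (fully open).
Only numpy, scipy, OpenCV 4.12 (cv2) and the standard library are available. Lean on these libraries where they do the work, as an engineer would, in place of code of your own. Each camera call takes 0.05 s, during which the arm holds its last target. There are 200 camera calls.

TASK

Check that the glued red stopper holds: taking the bottle by its red stopper, bring it upright into the fork of the pull tester, with its glass collar under the fork, and pull it straight up by the stopper until the dial pointer stands in the green band (15 N, give or take 3), keeping it there for two seconds and never letting the pointer reach the red marks at 20 N. Then take the bottle out and stand it gently upright in the free place of the green tray, stopper still fully in, without disturbing the two bottles with black stoppers.

Things in the scene. Friction and masses are not known exactly. Their poses are not given: they have to be found in the camera images.
- stopper_mid (a point): Centre of the head of the red stopper, the part to grasp: an upright cylinder 32 mm across and 26 mm tall on top of the amber bottle to be tested. It holds against a pull of about 26 N (dial reading plus the bottle's weight); pulled harder it is drawn out. A grip of 40 N does not slip in the test. z points up along the bottle.
- bottle_mid (a point): Middle of the red-stoppered bottle, on its axis, 107 mm above its foot and 91.5 mm below stopper_mid. Body 62 mm across up to 105 mm, shoulder to 134, neck 26 mm across to 185, with a collar ring 42 mm across from 138 to 146 mm above the foot. 0.26 to 0.42 kg. It starts on a black rubber mat 3 mm thick, about 110 mm beside another bottle.
- stopper (a joint): How far the red stopper is drawn out of the neck, m; 0 is fully in, as it must stay.
- seat (a point): On the work surface (z = 0), below the place in the tester's fork where the bottle's axis belongs. The tester is grey, fixed, turned up to 0.3 rad; the bottle enters from this point's -x side, moving along its +x over the bare table, between two foot rails 12 mm high with inner sides 90 mm apart that run from x = -60 mm. Behind, the housing begins at x = +45 mm.
- fork (a point): Nominal middle of the fork, 160 mm above the seat. Level aluminium plate 8 mm thick; its height is clamped differently each time, underside anywhere from 153 to 165 mm above the table, so the lift at which a collar meets it must be felt. Slot 30 mm wide along x, straight from x = -37 mm to its closed end at +15, flared mouth from -57. Pulled up, it rises on a spring, 5 N per mm.
- pointer (a joint): Angle of the black pointer of the dial, which lies flat on the tester's housing (150 mm tall), rad: 0 at rest, growing clockwise seen from above by 0.1 rad per newton with which the fork is pulled up (within 0.6 N), without delay. Green band 1.2 to 1.8 rad (12 to 18 N); red marks from 2.0 rad (20 N).
- free_place (a point): Centre of the free place on the inner floor of the fixed green tray, 4 mm above the table, where the tested bottle must stand. Tray 130 mm (along this point's x) by 230 mm (y), rim 18 mm above the table, walls 4 mm. The free place is its +y half, 55 mm from the tray's middle; a bottle with a black stopper stands in the -y half.
- waiting_mid (a point): Middle, 107 mm above its foot, of the bottle with a black stopper that waits on the rubber mat: same size and shape as the red-stoppered one. Leave it alone.
- passed_mid (a point): Middle, 107 mm above its foot, of the bottle with a black stopper standing in the green tray: same size and shape. Leave it alone.
There are look-alikes about, which are no part of the job. What is shaped like the part that bears stopper_mid but turquoise is not meant.

How it is judged:
On the way, in this order (a step that is already met when the one before it is completed fails the run):
1. the bottle stands or hangs upright in the tester's fork, not yet pulled (horizontal distance between bottle_mid and seat below 0.012 m and angle between bottle_mid's own z axis and vertical below 0.12 rad and height (world z) of bottle_mid below 0.125 m and value of joint pointer below 0.5 rad), for 0.1 s.
2. pulled up by the stopper with the pointer in the green band (12 to 18 N) for 1.5 s without a break (value of joint pointer between 1.2 and 1.8 rad and horizontal distance between bottle_mid and seat below 0.015 m and angle between bottle_mid's own z axis and vertical below 0.15 rad and contact force between bottle and fork above 8 N and contact force between the fingers and stopper above 5 N), for 1.5 s.
At the end, for the whole second after the job is handed in: The red-stoppered bottle stands upright (within 3 degrees) and still on the floor of the green tray, its axis within 32 mm of the centre of the free place, its stopper fully in (less than 1 mm drawn); the tester's pointer is back at zero (horizontal distance between bottle_mid and free_place below 0.032 m and angle between bottle_mid's own z axis and vertical below 0.05 rad and z of bottle_mid in the frame of free_place between 0.102 and 0.112 m and linear speed of bottle below 0.02 m/s and value of joint stopper below 0.001 m and value of joint pointer below 0.15 rad); the robot touches nothing.
It fails at once if the pointer reaches the red marks, 20 N (value of joint pointer above 2 rad).
It fails at once if the red stopper is drawn out by more than 1.5 mm (value of joint stopper above 0.0015 m).
It fails at once if the red-stoppered bottle tips by more than 20 degrees (angle between bottle_mid's own z axis and vertical above 0.35 rad).
It fails at once if the bottle is banged down in the tray (over 80 N) (contact force between bottle and tray above 80 N).
It fails at once if a bottle with a black stopper is moved by more than 20 mm (distance of any of waiting_mid, passed_mid from where it was at the start of the episode above 0.02 m).
It also fails if it takes over 67 s, if anything falls off the work surface, if the arm or the gripper's body presses on something with over 40 N, if the wrist force passes 120 N, or if a joint passes its speed limit or range.

## Working session

There is one attempt and no reset: what is moved stays moved. The work goes in short steps, Python scripts to look and compute and a shell command to move; the robot and the scene stay as the last step left them, time stands still between calls to the robot, and variables do not carry over. Pictures are saved under pics/ and viewed, about 8 in all and at most 12, crops included, and the job is handed in when it is done.

```bash
mkdir -p pics
cat > h.py <<'E'
import numpy as np, cv2
from scipy.spatial.transform import Rotation as Ro
from station import bot
def rot(o):
    q=np.array(o["tool_rot"]);return Ro.from_quat(q[[1,2,3,0]]).as_matrix()
def ray(cam,px,o=None):
    p=bot.camera_params(cam);K=np.array(p["K"]);u=np.array(px,float)
    if cam=="wrist":
        d=(u-K[:2,2])/np.array([K[0,0],K[1,1]]);r=np.linalg.norm(d)
        v=np.array([*(d/max(r,1e-9)*np.sin(r)),np.cos(r)])
        H=np.array(p["hand_eye"]);R=rot(o)
        return R@H[:3,3]+np.array(o["eef_pos"]),R@H[:3,:3]@v
    R=np.array(p["R"]);t=np.array(p["t"])
    v=np.linalg.inv(K)@[*u,1];return -R.T@t,R.T@(v/np.linalg.norm(v))
def at_z(cam,px,z,o=None):
    c,d=ray(cam,px,o);return c+d*(z-c[2])/d[2]
def tri(rays):
    A=0;b=0
    for c,d in rays:
        P=np.eye(3)-np.outer(d,d);A=A+P;b=b+P@c
    X=np.linalg.solve(A,b);return X,[np.linalg.norm(np.cross(X-c,d)) for c,d in rays]
def proj(cam,X,o=None):
    p=bot.camera_params(cam);K=np.array(p["K"])
    if cam=="wrist":
        H=np.array(p["hand_eye"]);x=H[:3,:3].T@(rot(o).T@(np.array(X)-o["eef_pos"])-H[:3,3])
        r=np.arctan2(np.linalg.norm(x[:2]),x[2]);d=x[:2]/np.linalg.norm(x[:2])*r
        return d*[K[0,0],K[1,1]]+K[:2,2]
    x=K@(np.array(p["R"])@X+p["t"]);return x[:2]/x[2]
E
python3 - <<'E'
from h import *
o=bot.get_obs();print({k:np.round(v,3).tolist() for k,v in o.items()})
print(np.round(rot(o),3))
for c in ["scene","side","wrist"]:
    im=bot.read_camera(c);cv2.imwrite(f"pics/{c}0.png",im)
    p=bot.camera_params(c)
    print(c,p["K"][0][0], "" if c=="wrist" else np.round(-np.array(p["R"]).T@p["t"],3))
    for n in ["stopper_mid","bottle_mid","seat","fork","free_place","waiting_mid","passed_mid"]:
        print(c,n,[(round(d["score"],2),np.round(d["xy"]).tolist()) for d in bot.place_of(c,n)][:4])
a=cv2.imread("pics/scene0.png");b=cv2.imread("pics/side0.png")
E
```

```text
{'t': 0.0, 'q': [-1.218, 0.478, 0.022, 1.556, -0.011, 1.109, -0.083], 'joint_vel': [0.0, 0.001, 0.001, -0.002, -0.0, 0.0, 0.001], 'joint_torque': [0.001, -59.644, 1.608, -28.121, 0.012, 0.009, 0.0], 'eef_pos': [0.3, 0.604, 0.23], 'tool_rot': [-0.688, 0.689, -0.162, 0.161], 'contact_force': [0.63, -0.473, -0.513], 'torque': [0.048, 0.023, -0.0], 'gripper_width': 1.001}
[[ 0.896 -0.001  0.445]
 [-0.445 -0.002  0.896]
 [ 0.    -1.    -0.002]]
scene 451.0650715811227 [0.917 0.466 1.143]
scene stopper_mid [(0.62, [286.0, 223.0]), (0.6, [288.0, 175.0]), (0.6, [329.0, 206.0]), (0.51, [229.0, 176.0])]
scene bottle_mid [(0.96, [206.0, 172.0]), (0.93, [290.0, 194.0]), (0.89, [329.0, 226.0]), (0.74, [235.0, 197.0])]
scene seat [(0.55, [344.0, 285.0])]
scene fork [(0.84, [351.0, 256.0])]
scene free_place [(0.83, [436.0, 361.0]), (0.28, [285.0, 173.0])]
scene waiting_mid [(0.77, [286.0, 165.0])]
scene passed_mid [(0.58, [425.0, 307.0])]
side 574.7396293566853 [ 0.277 -0.933  1.167]
side stopper_mid [(0.78, [350.0, 241.0]), (0.74, [407.0, 301.0]), (0.68, [334.0, 292.0]), (0.6, [295.0, 252.0])]
side bottle_mid [(0.93, [347.0, 263.0]), (0.93, [405.0, 328.0]), (0.92, [298.0, 280.0]), (0.73, [336.0, 318.0])]
side seat [(0.78, [286.0, 260.0])]
side fork [(0.77, [286.0, 220.0]), (0.25, [291.0, 258.0])]
side free_place [(0.97, [235.0, 194.0]), (0.62, [328.0, 364.0])]
side waiting_mid [(0.64, [326.0, 361.0])]
side passed_mid [(0.62, [231.0, 192.0])]
wrist 371.64829954431775 
wrist stopper_mid []
wrist bottle_mid []
wrist seat []
wrist fork []
wrist free_place [(0.81, [201.0, 400.0]), (0.3, [120.0, 459.0])]
wrist waiting_mid []
wrist passed_mid [(0.96, [117.0, 458.0])]
```

View pics/scene0.png

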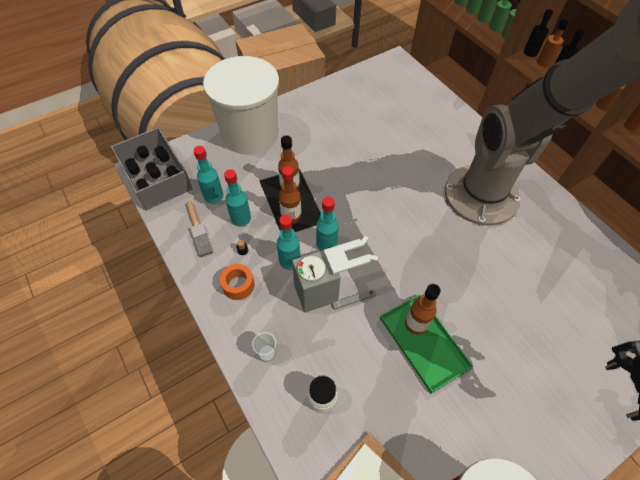

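View pics/side0.png

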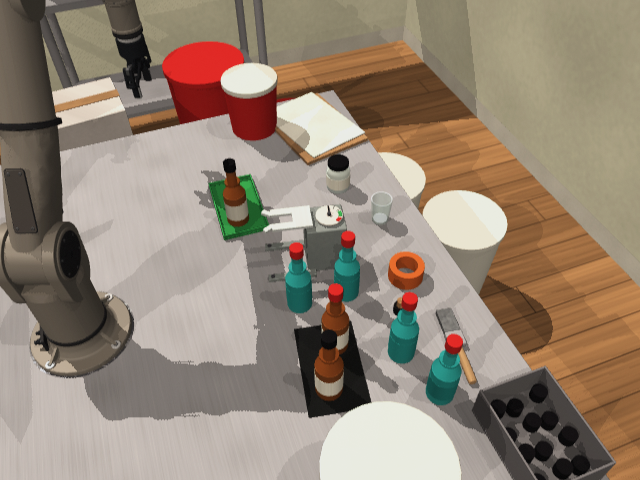

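The red-stoppered amber bottle shows in scene at (288,174) and in side at (335,291). Its black-stoppered neighbour is at (287,142) and (328,340). Turquoise look-alikes are near the tester, at scene (328,206) and (285,223). Next I triangulate.

```bash
python3 - <<'E'
from h import *
P={"stop":((288,175),(334,292)),"bot":((290,194),(336,318)),"seat":((344,285),(286,260)),"fork":((351,256),(286,220)),
"free":((436,361),(235,194)),"turqA":((328,206),(295,252)),"turqB":((286,223),(350,241)),"turqC":((231,177),(409,301)),"passedtop":((432,292),(230,166)),"waittop":((287,142),(329,340))}
for k,(a,b) in P.items():
    X,e=tri([ray("scene",a),ray("side",b)]);print(k,np.round(X,3),np.round(e,4))
    z={"stop":.2015,"bot":.11,"seat":0,"fork":.16,"free":.004,"passedtop":.2065,"waittop":.205,"turqA":.2,"turqB":.2,"turqC":.2}[k]
    print("   ",np.round(at_z("scene",a,z),3),np.round(at_z("side",b,z),3))
print([(round(d["score"],2),np.round(d["xy"]).tolist()) for c in ["side"] for d in bot.place_of(c,"stopper_mid")])
E
python3 - <<'E'
import cv2
a=cv2.imread("pics/scene0.png")[210:400,270:490];b=cv2.imread("pics/side0.png")[150:300,200:370]
import numpy as np
a=cv2.resize(a,None,fx=2.4,fy=2.4,interpolation=2)[:,:400]
a=cv2.resize(cv2.imread("pics/scene0.png")[215:335,280:400],(400,400),interpolation=2)
b=cv2.resize(cv2.imread("pics/side0.png")[180:300,245:365],(400,400),interpolation=2)
cv2.imwrite("pics/c.png",np.hstack([a,b]))
E
```

```text
stop [ 0.557 -0.247  0.196] [0.0017 0.0017]
    [ 0.561 -0.243  0.201] [ 0.554 -0.25   0.201]
bot [ 0.557 -0.251  0.107] [0.0016 0.0016]
    [ 0.557 -0.248  0.11 ] [ 0.558 -0.254  0.11 ]
seat [ 0.541  0.036 -0.003] [0.0105 0.0105]
    [0.552 0.033 0.   ] [0.532 0.039 0.   ]
fork [0.54  0.034 0.154] [0.0009 0.0009]
    [0.543 0.036 0.16 ] [0.538 0.029 0.16 ]
free [0.473 0.339 0.001] [0.0011 0.0011]
    [0.475 0.339 0.004] [0.471 0.336 0.004]
turqA [ 0.519 -0.106  0.191] [0.0022 0.0022]
    [ 0.525 -0.101  0.2  ] [ 0.514 -0.113  0.2  ]
turqB [ 0.643 -0.119  0.192] [0.0025 0.0025]
    [ 0.643 -0.112  0.2  ] [ 0.642 -0.127  0.2  ]
turqC [ 0.692 -0.324  0.195] [0.0003 0.0003]
    [ 0.693 -0.32   0.2  ] [ 0.691 -0.327  0.2  ]
passedtop [0.454 0.232 0.199] [0. 0.]
    [0.458 0.233 0.207] [0.453 0.223 0.207]
waittop [ 0.501 -0.353  0.197] [0.001 0.001]
    [ 0.504 -0.346  0.205] [ 0.5   -0.358  0.205]
[(0.78, [350.0, 241.0]), (0.74, [407.0, 301.0]), (0.68, [334.0, 292.0]), (0.6, [295.0, 252.0]), (0.6, [456.0, 347.0]), (0.56, [233.0, 191.0])]
```

View pics/c.png

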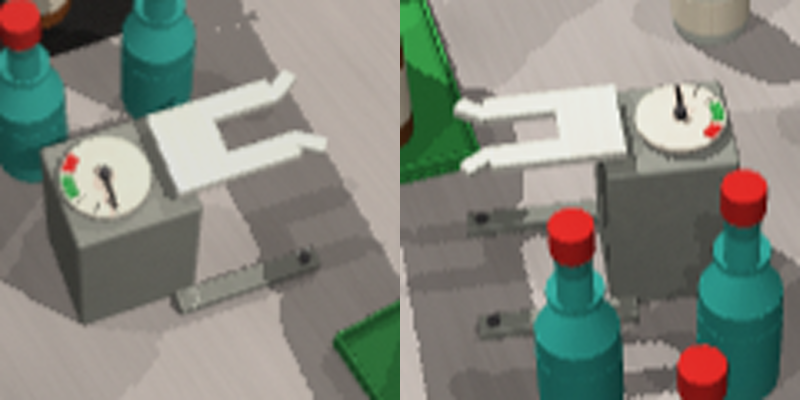

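Run:
```python
from h import *
print(np.round(bot.camera_params("wrist")["hand_eye"],3), bot.camera_params("wrist")["K"])
f=lambda c,x,y:(280+x*.3,215+y*.3) if c=="scene" else (245+x*.3,180+y*.3)
for c,a,b in [("scene",(180,193),(298,150)),("scene",(150,115),(270,83)),("side",(485,-1),(0,0))][:2]:
    p,q=at_z(c,f(c,*a),.165),at_z(c,f(c,*b),.165);d=p-q;print(p,q,np.degrees(np.arctan2(d[1],d[0])))
for a,b in [((625-400,155),(477-400,170)),((620-400,88),(475-400,101))]:
    p,q=at_z("side",f("side",*a),.165),at_z("side",f("side",*b),.165);d=p-q;print(p,q,np.degrees(np.arctan2(d[1],d[0])))
o=bot.get_obs();R=rot(o)
for n,T in [("tester view",[.42,.03,.42]),("bottle",[.557,-.249,.36])]:
    print(n,np.round(R.T@(np.array(T)-o["eef_pos"]),3))
```

```text
[[ 0.     0.95   0.311 -0.08 ]
 [ 0.    -0.311  0.95  -0.142]
 [ 1.    -0.    -0.001 -0.001]
 [ 0.     0.     0.     1.   ]] [[371.64829954   0.         322.31641727]
 [  0.         371.64829954 239.54440784]
 [  0.           0.           1.        ]]
[0.60733215 0.05547638 0.165     ] [0.5129135  0.07214481 0.165     ] -10.011695167490961
[ 0.59002499 -0.01213118  0.165     ] [0.49672675 0.01282119 0.165     ] -14.973171641043065
[ 0.58926699 -0.02053448  0.165     ] [0.48462903 0.004416   0.165     ] -13.411505437443134
[0.6098699  0.04627694 0.165     ] [0.5042941  0.07289842 0.165     ] -14.152401607472031
tester view [ 0.363 -0.189 -0.461]
bottle [ 0.61  -0.129 -0.65 ]
```

```bash
python3 -m crank '[{"linear":[0.02,-0.02,-0.02],"dr":[0,0,0],"hand":1},{"linear":[0.04,-0.04,-0.04],"dr":[0,0,0],"hand":1},{"linear":[0.06,-0.06,-0.07],"dr":[0,0,0],"hand":1},{"linear":[0.08,-0.08,-0.09],"dr":[0,0,0],"hand":1},{"linear":[0.1,-0.1,-0.11],"dr":[0,0,0],"hand":1},{"linear":[0.12,-0.12,-0.13],"dr":[0,0,0],"hand":1},{"linear":[0.14,-0.14,-0.15],"dr":[0,0,0],"hand":1},{"linear":[0.16,-0.16,-0.17],"dr":[0,0,0],"hand":1},{"linear":[0.18,-0.18,-0.2],"dr":[0,0,0],"hand":1},{"linear":[0.2,-0.19,-0.22],"dr":[0,0,0],"hand":1}]'
python3 -m crank '[{"linear":[0.025,0,-0.025],"dr":[0,-3,0],"hand":1},{"linear":[0.05,0,-0.05],"dr":[0,-6,0],"hand":1},{"linear":[0.075,0,-0.08],"dr":[0,-9,0],"hand":1},{"linear":[0.1,0,-0.1],"dr":[0,-12,0],"hand":1},{"linear":[0.13,0,-0.13],"dr":[0,-13,0],"hand":1},{"linear":[0.16,0,-0.16],"dr":[0,-13,0],"hand":1},{"linear":[0.185,0,-0.19],"dr":[0,-13,0],"hand":1},{"linear":[0.208,0,-0.219],"dr":[0,-13,0],"hand":1},{"linear":[0.208,0,-0.219],"dr":[0,-13,0],"hand":1},{"linear":[0.208,0,-0.219],"dr":[0,-13,0],"hand":1}]'
python3 - <<'E'
from h import *
o=bot.get_obs();print(np.round(rot(o),3),o["eef_pos"],o["q"])
im=bot.read_camera("wrist");cv2.imwrite("pics/w1.png",im)
for n,z in [("seat",0),("fork",.16),("stopper_mid",.2),("free_place",.004)]:
    for d in bot.place_of("wrist",n): print(n,round(d["score"],2),np.round(d["xy"]),np.round(at_z("wrist",d["xy"],z,o),3))
E
```

```text
t: 2.08
eef_pos: [0.382, 0.3166, 0.4241]
tool_rot: [0.689, -0.687, 0.161, -0.162]
contact_force: [1.4, 1.2, 0.7]
gripper_width: 0.999
t: 2.92
eef_pos: [0.4705, 0.0276, 0.4216]
tool_rot: [0.702, -0.702, 0.084, -0.085]
contact_force: [0.1, -0.0, -0.4]
gripper_width: 1.003
[[ 0.971  0.001  0.237]
 [-0.237  0.001  0.971]
 [ 0.    -1.     0.001]] [0.47052216 0.02756635 0.42161803] [-0.64748012 -0.02544763  0.45251093  1.7632135   0.01083546  1.40053292
  1.13455451]
fork 0.89 [341. 250.] [0.539 0.032 0.16 ]
stopper_mid 0.91 [213. 270.] [ 0.514 -0.107  0.2  ]
stopper_mid 0.81 [125. 322.] [ 0.556 -0.251  0.2  ]
stopper_mid 0.62 [242. 360.] [ 0.635 -0.115  0.2  ]
free_place 0.8 [507. 136.] [0.47  0.335 0.004]
```

View pics/w1.png

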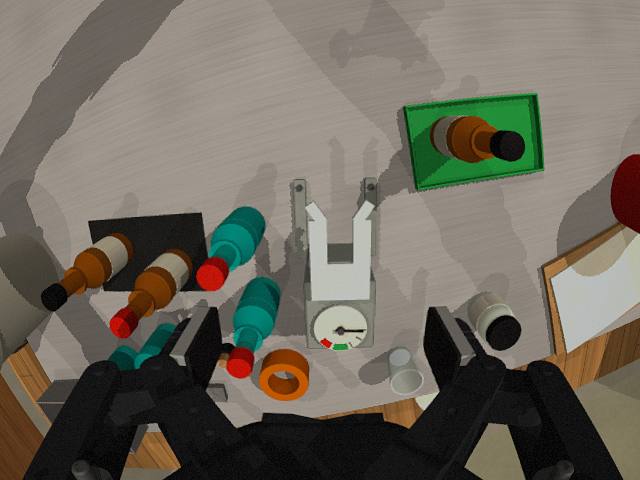

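The wrist view shows the fork from above. Its slot runs from about (341,244) up to the mouth near (341,205), and it opens toward the robot. The red-stoppered bottle's head is at (124,322).

Run:
```python
from h import *
o=bot.get_obs();im=cv2.imread("pics/w1.png").astype(int);g=im.min(2)
for r in (212,218,224,230,236,241):
    row=g[r,300:385]; m=row>200; e=np.flatnonzero(np.diff(m.astype(int)))+300.5
    print(r,e,[np.round(at_z("wrist",(x,r),.166,o)[:2],4).tolist() for x in e])
col=g[225:305,341];print(col)
# bottle stopper red blob
hsv=cv2.cvtColor(cv2.imread("pics/w1.png"),cv2.COLOR_BGR2HSV)
m=((hsv[...,0]<6)|(hsv[...,0]>174))&(hsv[...,1]>180)&(hsv[...,2]>80)
n,l,s,c=cv2.connectedComponentsWithStats(m.astype(np.uint8))
for i in range(1,n):
    if s[i,4]>80: print(s[i],c[i],np.round(at_z("wrist",c[i],.2015,o),3))
```

```text
212 [] []
218 [] []
224 [] []
230 [] []
236 [] []
241 [] []
[130 130 128 127 129 127 131 129 132 131 133 128 132 129 128 136 134 134
  96  67  71  66  68  72  69  72  69  68  70  70  75  68  72  72  74  74
  91 110 105 175 189 188 189 188 181 182 182 186 189 186 179 185 185 188
 181 187 186 179 180 186 188 186 186 192 183 181 184 184 183 190 190 187
 186 192 190 120  99 100 101 100]
[617 154  23  20 229] [631.4279476  162.82532751] [0.498 0.426 0.202]
[196 257  33  34 823] [212.07776428 273.59295261] [ 0.518 -0.104  0.202]
[110 308  22  30 444] [120.43918919 323.68468468] [ 0.558 -0.253  0.202]
[227 347  27  31 655] [240.11450382 362.42748092] [ 0.638 -0.112  0.202]
```

Run:
```python
from h import *
o=bot.get_obs();g=cv2.imread("pics/w1.png").astype(int).min(2)
x=np.array([.971,-.237]);y=np.array([.237,.971])
for z in (.161,.173):
  L=[];Rr=[]
  for r in range(228,262,3):
    m=g[r,300:385]>160; e=np.flatnonzero(np.diff(m.astype(int)))+300.5
    a=[t for t in e if t<341]; b=[t for t in e if t>341]
    if a and b: L.append(at_z("wrist",(a[-1],r),z,o)[:2]);Rr.append(at_z("wrist",(b[0],r),z,o)[:2])
  L,Rr=np.array(L),np.array(Rr)
  ang=[np.degrees(np.arctan2(*np.polyfit(q[:,0],q[:,1],1)[:1],1)) for q in (L,Rr)]
  print(z,ang,"y edges",np.round(L@y,4),np.round(Rr@y,4))
  e=at_z("wrist",(341,263.5),z,o)[:2];print("closed end x",e@x,"seat=",((e@x-.015)*x+((L@y).mean()+(Rr@y).mean())/2*y).round(4))
```

```text
0.161 [np.float64(-13.05166903972445), np.float64(-11.718173530400513)] y edges [0.1463 0.1464 0.1464 0.1465 0.1465 0.1465 0.1466 0.1466 0.1467 0.1467
 0.1468 0.1468] [0.1769 0.177  0.1771 0.1772 0.1774 0.1775 0.1776 0.1777 0.1779 0.178
 0.1781 0.1783]
closed end x 0.5298933592191273 seat= [0.5384 0.0353]
0.173 [np.float64(-13.051669039724398), np.float64(-11.718173530400481)] y edges [0.1462 0.1462 0.1463 0.1463 0.1463 0.1464 0.1464 0.1465 0.1465 0.1465
 0.1466 0.1466] [0.1758 0.1759 0.176  0.1761 0.1763 0.1764 0.1765 0.1766 0.1768 0.1769
 0.177  0.1772]
closed end x 0.5250985942639971 seat= [0.5336 0.0359]
```

```bash
python3 -m crank '[{"linear":[0.02,0,-0.035],"dr":[0,-1,0],"hand":1},{"linear":[0.04,0,-0.07],"dr":[0,-1,0],"hand":1},{"linear":[0.06,0.01,-0.105],"dr":[0,-1,0],"hand":1},{"linear":[0.08,0.03,-0.14],"dr":[0,-1,0],"hand":1},{"linear":[0.1,0.05,-0.17],"dr":[0,-1,0],"hand":1},{"linear":[0.12,0.07,-0.2],"dr":[0,-1,0],"hand":1},{"linear":[0.14,0.09,-0.23],"dr":[0,-1,0],"hand":1},{"linear":[0.15,0.11,-0.249],"dr":[0,-1,0],"hand":1},{"linear":[0.15,0.12,-0.249],"dr":[0,-1,0],"hand":1},{"linear":[0.15,0.12,-0.249],"dr":[0,-1,0],"hand":1}]'
python3 - <<'E'
from h import *
o=bot.get_obs();R=rot(o);print(R.round(3))
im=bot.read_camera("wrist");cv2.imwrite("pics/w2.png",im)
for n,z in [("stopper_mid",.2015)]:
    for d in bot.place_of("wrist",n):
        X=at_z("wrist",d["xy"],z,o);print(n,round(d["score"],2),np.round(d["xy"]),np.round(X,4),np.round(R.T@(X-o["eef_pos"]),4))
hsv=cv2.cvtColor(im,cv2.COLOR_BGR2HSV)
m=((hsv[...,0]<6)|(hsv[...,0]>174))&(hsv[...,1]>180)&(hsv[...,2]>80)
n,l,s,c=cv2.connectedComponentsWithStats(m.astype(np.uint8))
for i in range(1,n):
    if s[i,4]>80: X=at_z("wrist",c[i],.2015,o);print(s[i],c[i],np.round(X,3),np.round(R.T@(X-o["eef_pos"]),4))
E
```

```text
t: 4.0
eef_pos: [0.5575, -0.2466, 0.2981]
tool_rot: [0.703, -0.703, 0.079, -0.075]
contact_force: [-0.4, 0.7, -0.1]
gripper_width: 1.0
[[ 0.976 -0.006  0.216]
 [-0.216  0.001  0.976]
 [-0.006 -1.    -0.   ]]
stopper_mid 0.95 [502. 301.] [ 0.6351 -0.1191  0.2015] [0.0489 0.0963 0.1413]
stopper_mid 0.91 [504. 149.] [ 0.5177 -0.11    0.2015] [-0.0678  0.0969  0.1248]
stopper_mid 0.68 [314. 242.] [ 0.5557 -0.2527  0.2015] [ 0.0001  0.0966 -0.0063]
stopper_mid 0.64 [266. 405.] [ 0.6908 -0.3261  0.2015] [ 0.1479  0.0958 -0.0489]
stopper_mid 0.64 [162. 436.] [ 0.7237 -0.4501  0.2015] [ 0.2067  0.0955 -0.1629]
[ 477  127   53   47 1942] [503.29042225 149.46652935] [ 0.518 -0.11   0.202] [-0.0674  0.0969  0.1246]
[ 290  217   48   54 2053] [314.16707258 243.67413541] [ 0.557 -0.253  0.202] [ 0.001   0.0966 -0.0062]
[ 479  281   46   48 1545] [501.41229773 304.39029126] [ 0.638 -0.12   0.202] [0.0519 0.0962 0.141 ]
[ 247  381   38   41 1125] [265.44355556 400.06133333] [ 0.685 -0.325  0.202] [ 0.1424  0.0958 -0.0493]
[146 423  27  31 468] [157.61324786 439.99358974] [ 0.73  -0.459  0.202] [ 0.2143  0.0954 -0.1699]
```

View pics/w2.png

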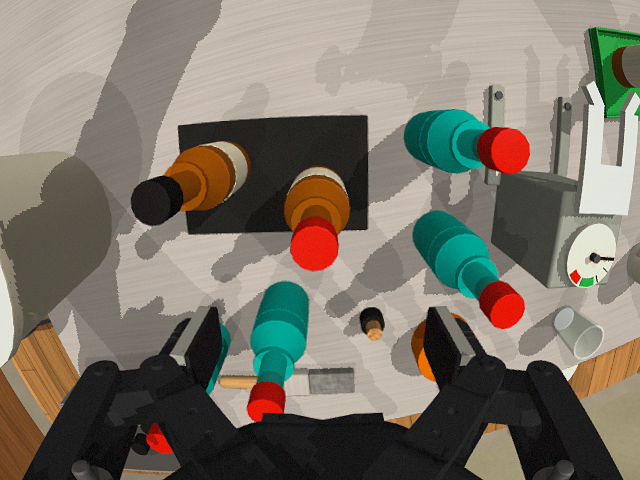

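The red stopper on the amber bottle is at (314,243), almost under the tool (z off by −6 mm). Descending now.

```bash
python3 -m crank '[{"linear":[0.001,0.01,-0.006],"dr":[0,0,0],"hand":1},{"linear":[0.001,0.03,-0.006],"dr":[0,0,0],"hand":1},{"linear":[0.001,0.05,-0.006],"dr":[0,0,0],"hand":1},{"linear":[0.001,0.07,-0.006],"dr":[0,0,0],"hand":1},{"linear":[0.001,0.09,-0.006],"dr":[0,0,0],"hand":1},{"linear":[0.001,0.105,-0.006],"dr":[0,0,0],"hand":1},{"linear":[0.001,0.114,-0.006],"dr":[0,0,0],"hand":1},{"linear":[0.001,0.118,-0.006],"dr":[0,0,0],"hand":1},{"linear":[0.001,0.118,-0.006],"dr":[0,0,0],"hand":1},{"linear":[0.001,0.118,-0.006],"dr":[0,0,0],"hand":1}]'
python3 - <<'E'
from h import *
o=bot.get_obs();R=rot(o);print(R.round(3),o["eef_pos"],o["contact_force"])
im=bot.read_camera("wrist");cv2.imwrite("pics/w3.png",im)
hsv=cv2.cvtColor(im,cv2.COLOR_BGR2HSV)
m=((hsv[...,0]<6)|(hsv[...,0]>174))&(hsv[...,1]>180)&(hsv[...,2]>80)
n,l,s,c=cv2.connectedComponentsWithStats(m.astype(np.uint8))
for i in range(1,n):
    if s[i,4]>300: X=at_z("wrist",c[i],.2015,o);print(s[i],c[i],np.round(X,3),np.round(R.T@(X-o["eef_pos"]),4))
E
```

```text
t: 4.93
eef_pos: [0.5589, -0.2531, 0.1843]
tool_rot: [-0.703, 0.703, -0.076, 0.077]
contact_force: [-0.4, 0.4, 0.2]
gripper_width: 0.999
[[ 0.977  0.002  0.214]
 [-0.214 -0.     0.977]
 [ 0.002 -1.     0.   ]] [ 0.55891384 -0.25312903  0.18427288] [-0.43108432  0.36422245  0.15118814]
[ 583  133   57   79 3679] [613.75400924 169.63903235] [ 0.516 -0.118  0.202] [-0.0704 -0.0173  0.1229]
[ 282  279   85   99 6669] [323.76638177 329.22147248] [ 0.557 -0.253  0.202] [-0.0021 -0.0172 -0.    ]
[ 561  354   57   66 2151] [590.23895862 383.63830776] [ 0.634 -0.118  0.202] [ 0.0449 -0.0172  0.1479]
```

View pics/w3.png

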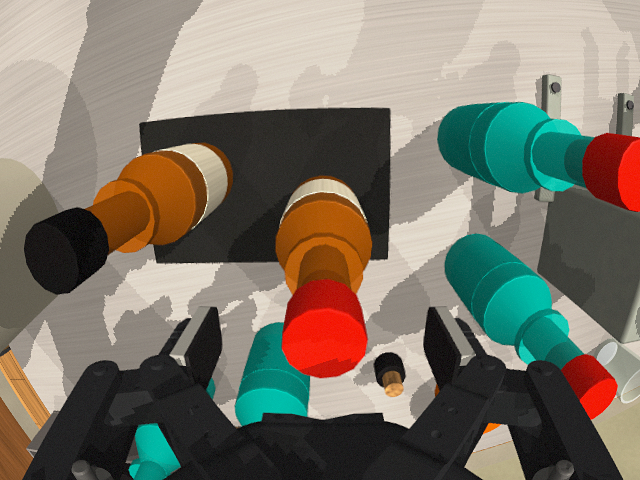

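The red head is centred between the open pads, at (324,329). Closing on it with 45 N.

```bash
python3 -m crank '[{"linear":[-0.002,0.003,0],"dr":[0,0,0],"hand":1},{"linear":[-0.002,0.003,0],"dr":[0,0,0],"hand":-0.3},{"linear":[-0.002,0.003,0],"dr":[0,0,0],"hand":-1},{"linear":[-0.002,0.003,0],"dr":[0,0,0],"hand":-1},{"linear":[-0.002,0.003,0],"dr":[0,0,0],"hand":-1},{"linear":[-0.002,0.003,0],"dr":[0,0,0],"hand":-1},{"linear":[-0.002,0.003,0],"dr":[0,0,0],"hand":-1},{"linear":[-0.002,0.003,0],"dr":[0,0,0],"hand":-1},{"linear":[-0.002,0.003,0],"dr":[0,0,0],"hand":-1},{"linear":[-0.002,0.003,0],"dr":[0,0,0],"hand":-1}]' 45
python3 -m crank '[{"linear":[0,-0.002,0],"dr":[0,0,0],"hand":-1},{"linear":[0,-0.005,0],"dr":[0,0,0],"hand":-1},{"linear":[0,-0.01,0],"dr":[0,0,0],"hand":-1},{"linear":[0,-0.015,0],"dr":[0,0,0],"hand":-1},{"linear":[0,-0.02,0],"dr":[0,0,0],"hand":-1},{"linear":[0,-0.025,0],"dr":[0,0,0],"hand":-1},{"linear":[0,-0.03,0],"dr":[0,0,0],"hand":-1},{"linear":[0,-0.03,0],"dr":[0,0,0],"hand":-1},{"linear":[0,-0.03,0],"dr":[0,0,0],"hand":-1},{"linear":[0,-0.03,0],"dr":[0,0,0],"hand":-1}]'
python3 - <<'E'
from h import *
o=bot.get_obs();print(rot(o).round(4),np.round(o["eef_pos"],4),o["contact_force"],o["torque"])
E
```

```text
t: 5.82
eef_pos: [0.5566, -0.2526, 0.1806]
tool_rot: [0.703, -0.703, 0.076, -0.077]
contact_force: [1.5, 1.4, 3.6]
gripper_width: 0.362
t: 6.65
eef_pos: [0.5562, -0.2526, 0.2102]
tool_rot: [0.703, -0.703, 0.076, -0.076]
contact_force: [0.5, 0.1, -3.9]
gripper_width: 0.363
[[ 9.767e-01 -2.000e-04  2.148e-01]
 [-2.148e-01  2.000e-04  9.767e-01]
 [-2.000e-04 -1.000e+00  1.000e-04]] [ 0.5562 -0.2526  0.2102] [ 0.45051173  0.0635612  -3.87734152] [-0.0543448  -0.06499558 -0.0282847 ]
```

```bash
python3 -m crank '[{"linear":[-0.005,0,0],"dr":[0,0,0],"hand":-1},{"linear":[-0.015,0,0],"dr":[0,0,0],"hand":-1},{"linear":[-0.035,0,0],"dr":[0,0,0],"hand":-1},{"linear":[-0.055,0,0],"dr":[0,0,0],"hand":-1},{"linear":[-0.08,0,0],"dr":[0,0,0],"hand":-1},{"linear":[-0.105,0,0],"dr":[0,0,0],"hand":-1},{"linear":[-0.125,0,0.005],"dr":[0,0,0],"hand":-1},{"linear":[-0.145,0,0.01],"dr":[0,0,0],"hand":-1},{"linear":[-0.155,0,0.02],"dr":[0,0,0],"hand":-1},{"linear":[-0.16,0,0.03],"dr":[0,0,0],"hand":-1}]'
python3 -m crank '[{"linear":[0,0,0.015],"dr":[0,0,0],"hand":-1},{"linear":[0,0,0.035],"dr":[0,0,0],"hand":-1},{"linear":[0,0,0.055],"dr":[0,0,0],"hand":-1},{"linear":[0,0,0.08],"dr":[0,0,0],"hand":-1},{"linear":[0,0,0.105],"dr":[0,0,0],"hand":-1},{"linear":[-0.005,0,0.13],"dr":[0,0,0],"hand":-1},{"linear":[-0.01,0,0.155],"dr":[0,0,0],"hand":-1},{"linear":[-0.015,0,0.18],"dr":[0,0,0],"hand":-1},{"linear":[-0.02,0,0.2],"dr":[0,0,0],"hand":-1},{"linear":[-0.025,0,0.22],"dr":[0,0,0],"hand":-1}]'
python3 -m crank '[{"linear":[-0.005,0,0.01],"dr":[0,0,0],"hand":-1},{"linear":[-0.005,0,0.02],"dr":[0,0,0],"hand":-1},{"linear":[-0.005,0,0.025],"dr":[0,0,0],"hand":-1},{"linear":[-0.005,0,0.027],"dr":[0,0,0],"hand":-1},{"linear":[-0.005,0,0.027],"dr":[0,0,0],"hand":-1},{"linear":[-0.005,0,0.027],"dr":[0,0,0],"hand":-1},{"linear":[-0.005,0,0.027],"dr":[0,0,0],"hand":-1},{"linear":[-0.005,0,0.027],"dr":[0,0,0],"hand":-1}]'
python3 - <<'E'
from h import *
o=bot.get_obs();R=rot(o);print(R.round(4),np.round(o["eef_pos"],4),np.round(o["contact_force"],2),np.round(o["torque"],3))
print("seat rel",(R.T@(np.array([.536,.0355,0])-o["eef_pos"])).round(4))
im=bot.read_camera("wrist");cv2.imwrite("pics/w4.png",im);cv2.imwrite("pics/s4.png",bot.read_camera("side"));cv2.imwrite("pics/c4.png",bot.read_camera("scene"))
for d in bot.place_of("wrist","fork"): print(d, (R.T@(at_z("wrist",d["xy"],.16,o)-o["eef_pos"])).round(4))
E
```

```text
t: 7.48
eef_pos: [0.4033, -0.1885, 0.2098]
tool_rot: [0.704, -0.702, 0.078, -0.077]
contact_force: [-0.5, 0.5, -1.8]
gripper_width: 0.362
t: 8.32
eef_pos: [0.4281, 0.032, 0.2101]
tool_rot: [0.703, -0.703, 0.076, -0.076]
contact_force: [0.1, 0.2, -3.2]
gripper_width: 0.363
t: 8.98
eef_pos: [0.4302, 0.058, 0.2102]
tool_rot: [-0.703, 0.703, -0.077, 0.077]
contact_force: [-0.3, 0.1, -2.4]
gripper_width: 0.361
[[ 9.764e-01 -2.000e-04  2.160e-01]
 [-2.160e-01 -2.000e-04  9.764e-01]
 [-1.000e-04 -1.000e+00 -2.000e-04]] [0.4302 0.058  0.2102] [-0.35  0.07 -2.37] [-0.027 -0.018 -0.044]
seat rel [0.1082 0.2102 0.001 ]
{'xy': [320.0, 411.0], 'score': 0.79} [ 0.1095  0.0502 -0.0023]
{'xy': [550.4, 221.4], 'score': 0.67} [-0.0288  0.0502  0.1396]
```

View pics/w4.png

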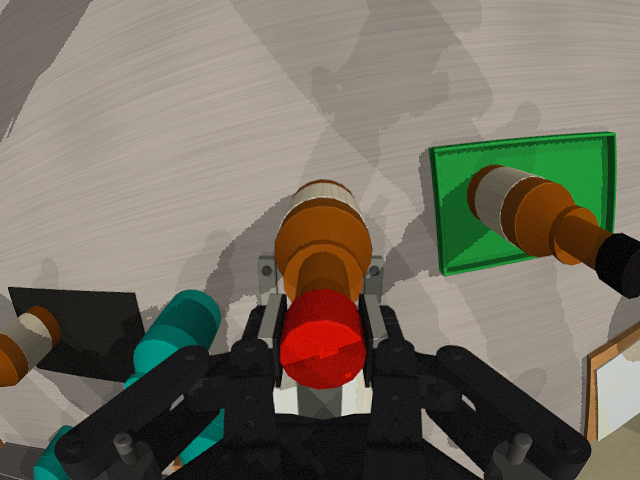

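Rails are symmetric about the bottle in this view (holes at columns 266 and 374, bottle neck at 322). Lowering, then entering with force checks.

```bash
python3 -m crank '[{"linear":[0,0.005,-0.0005],"dr":[0,0,0],"hand":-1},{"linear":[0,0.012,-0.0005],"dr":[0,0,0],"hand":-1},{"linear":[0,0.02,-0.0005],"dr":[0,0,0],"hand":-1},{"linear":[0,0.026,-0.0005],"dr":[0,0,0],"hand":-1},{"linear":[0,0.0292,-0.0005],"dr":[0,0,0],"hand":-1},{"linear":[0,0.0292,-0.0005],"dr":[0,0,0],"hand":-1},{"linear":[0,0.0292,-0.0005],"dr":[0,0,0],"hand":-1}]'
python3 -m crank '[{"linear":[0.004,0,0],"dr":[0,0,0],"hand":-1},{"linear":[0.01,0,0],"dr":[0,0,0],"hand":-1},{"linear":[0.017,0,0],"dr":[0,0,0],"hand":-1},{"linear":[0.024,0,0],"dr":[0,0,0],"hand":-1},{"linear":[0.031,0,0],"dr":[0,0,0],"hand":-1},{"linear":[0.038,0,0],"dr":[0,0,0],"hand":-1},{"linear":[0.044,0,0],"dr":[0,0,0],"hand":-1},{"linear":[0.048,0,0],"dr":[0,0,0],"hand":-1},{"linear":[0.05,0,0],"dr":[0,0,0],"hand":-1},{"linear":[0.05,0,0],"dr":[0,0,0],"hand":-1}]'
python3 - <<'E'
from h import *
o=bot.get_obs();R=rot(o);print(np.round(o["eef_pos"],4),"Ftool",np.round(R.T@o["contact_force"],2),np.round(R.T@o["torque"],3))
print("seat rel",(R.T@(np.array([.536,.0355,0])-o["eef_pos"])).round(4))
for c in("scene","side"):cv2.imwrite(f"pics/{c}5.png",bot.read_camera(c))
a=cv2.resize(cv2.imread("pics/scene5.png")[200:320,280:400],(400,400),interpolation=2)
b=cv2.resize(cv2.imread("pics/side5.png")[170:290,225:345],(400,400),interpolation=2)
cv2.imwrite("pics/c5.png",np.hstack([a,b]))
E
```

```text
t: 9.77
eef_pos: [0.43, 0.0581, 0.1808]
tool_rot: [-0.703, 0.703, -0.077, 0.076]
contact_force: [0.3, -0.8, -3.8]
gripper_width: 0.36
t: 10.6
eef_pos: [0.4794, 0.0473, 0.181]
tool_rot: [-0.703, 0.703, -0.076, 0.077]
contact_force: [0.5, 0.3, -2.8]
gripper_width: 0.363
[0.4794 0.0473 0.181 ] Ftool [0.39 2.81 0.38] [ 0.037 -0.007  0.002]
seat rel [0.0578 0.181  0.0007]
```

View pics/c5.png

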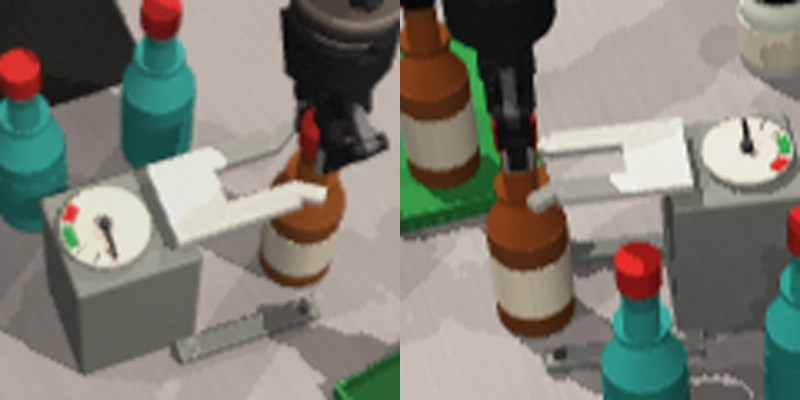

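The neck is entering the mouth with the collar below the plate and the forces are quiet. Continuing.

```bash
python3 -m crank '[{"linear":[0.004,0,0],"dr":[0,0,0],"hand":-1},{"linear":[0.009,0,0],"dr":[0,0,0],"hand":-1},{"linear":[0.014,0,0],"dr":[0,0,0],"hand":-1},{"linear":[0.019,0,0],"dr":[0,0,0],"hand":-1},{"linear":[0.023,0,0],"dr":[0,0,0],"hand":-1},{"linear":[0.025,0,0],"dr":[0,0,0],"hand":-1}]'
python3 -c "
from h import *
o=bot.get_obs();R=rot(o);print('Ftool',np.round(R.T@o['contact_force'],2),np.round(R.T@o['torque'],3))"
python3 -m crank '[{"linear":[0.005,0,0],"dr":[0,0,0],"hand":-1},{"linear":[0.01,0,0],"dr":[0,0,0],"hand":-1},{"linear":[0.015,0,0],"dr":[0,0,0],"hand":-1},{"linear":[0.02,0,0],"dr":[0,0,0],"hand":-1},{"linear":[0.024,0,0],"dr":[0,0,0],"hand":-1},{"linear":[0.024,0,0],"dr":[0,0,0],"hand":-1}]'
python3 -c "
from h import *
o=bot.get_obs();R=rot(o);print(o['eef_pos'],'Ftool',np.round(R.T@o['contact_force'],2),np.round(R.T@o['torque'],3));print((R.T@(np.array([.536,.0355,0])-o['eef_pos'])).round(4))"
```

```text
t: 11.2
eef_pos: [0.5036, 0.0413, 0.1808]
tool_rot: [-0.703, 0.703, -0.077, 0.076]
contact_force: [-1.2, -1.0, -3.0]
gripper_width: 0.365
Ftool [-0.92  2.99 -1.19] [-0.41  -0.044  0.157]
t: 11.7
eef_pos: [0.5278, 0.0364, 0.1811]
tool_rot: [-0.703, 0.703, -0.076, 0.077]
contact_force: [0.3, -2.5, -3.3]
gripper_width: 0.369
[0.52784062 0.03642255 0.18112239] Ftool [ 0.84  3.29 -2.38] [-0.669  0.03  -0.167]
[0.008  0.1811 0.0009]
```

Side contact: about 2.4 N pushing toward −z, so I shift 1.5 mm that way and go the rest.

```bash
python3 -m crank '[{"linear":[0,0,-0.001],"dr":[0,0,0],"hand":-1},{"linear":[0.002,0,-0.0015],"dr":[0,0,0],"hand":-1},{"linear":[0.004,0,-0.0015],"dr":[0,0,0],"hand":-1},{"linear":[0.006,0,-0.0015],"dr":[0,0,0],"hand":-1},{"linear":[0.007,0,-0.0015],"dr":[0,0,0],"hand":-1},{"linear":[0.007,0,-0.0015],"dr":[0,0,0],"hand":-1},{"linear":[0.007,0,-0.0015],"dr":[0,0,0],"hand":-1}]'
python3 -c "
from h import *
o=bot.get_obs();R=rot(o);print(o['eef_pos'],'Ftool',np.round(R.T@o['contact_force'],2),np.round(R.T@o['torque'],3));print((R.T@(np.array([.536,.0355,0])-o['eef_pos'])).round(4))
im=bot.read_camera('scene');cv2.imwrite('pics/c6.png',cv2.resize(im[200:320,280:400],(500,500),interpolation=2))"
```

```text
t: 12.28
eef_pos: [0.5334, 0.0341, 0.1811]
tool_rot: [0.703, -0.703, 0.076, -0.076]
contact_force: [-0.4, 0.6, -3.1]
gripper_width: 0.363
[0.5333942  0.03412099 0.1810944 ] Ftool [-0.53  3.11  0.46] [-0.015 -0.024 -0.001]
[0.0022 0.1811 0.0019]
```

View pics/c6.png

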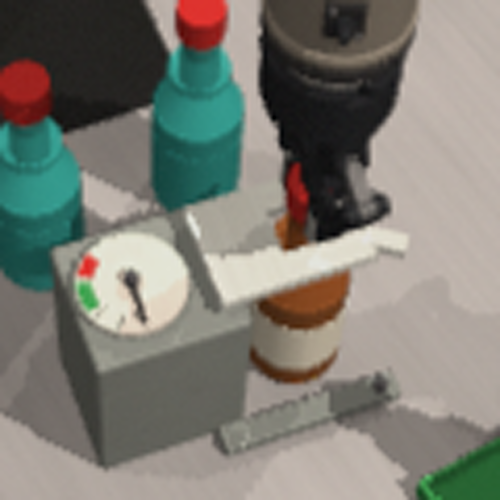

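```bash
python3 -m crank '[{"linear":[0,-0.001,0],"dr":[0,0,0],"hand":-1},{"linear":[0,-0.002,0],"dr":[0,0,0],"hand":-1},{"linear":[0,-0.003,0],"dr":[0,0,0],"hand":-1},{"linear":[0,-0.003,0],"dr":[0,0,0],"hand":-1}]'
python3 -m crank '[{"linear":[0,-0.001,0],"dr":[0,0,0],"hand":-1},{"linear":[0,-0.002,0],"dr":[0,0,0],"hand":-1},{"linear":[0,-0.002,0],"dr":[0,0,0],"hand":-1}]'
```

```text
t: 12.67
eef_pos: [0.5335, 0.034, 0.1844]
tool_rot: [0.703, -0.703, 0.076, -0.077]
contact_force: [0.7, -0.2, -3.7]
gripper_width: 0.36
t: 12.92
eef_pos: [0.5335, 0.034, 0.1863]
tool_rot: [0.703, -0.703, 0.076, -0.076]
contact_force: [0.2, 0.7, -2.7]
gripper_width: 0.36
```

```bash
python3 -m crank '[{"linear":[0,-0.001,0],"dr":[0,0,0],"hand":-1},{"linear":[0,-0.002,0],"dr":[0,0,0],"hand":-1},{"linear":[0,-0.002,0],"dr":[0,0,0],"hand":-1},{"linear":[0,-0.002,0],"dr":[0,0,0],"hand":-1}]'
```

```text
t: 13.25
eef_pos: [0.5334, 0.034, 0.1882]
tool_rot: [0.703, -0.703, 0.076, -0.076]
contact_force: [0.6, 0.2, -2.9]
gripper_width: 0.358
```

```bash
python3 -m crank '[{"linear":[0,-0.001,0],"dr":[0,0,0],"hand":-1},{"linear":[0,-0.002,0],"dr":[0,0,0],"hand":-1},{"linear":[0,-0.002,0],"dr":[0,0,0],"hand":-1},{"linear":[0,-0.002,0],"dr":[0,0,0],"hand":-1}]'
```

```text
t: 13.58
eef_pos: [0.533, 0.034, 0.1896]
tool_rot: [-0.703, 0.703, -0.077, 0.076]
contact_force: [1.2, 0.3, -8.9]
gripper_width: 0.361
```

```bash
python3 -m crank '[{"linear":[0,-0.0006,0],"dr":[0,0,0],"hand":-1},{"linear":[0,-0.0012,0],"dr":[0,0,0],"hand":-1},{"linear":[0,-0.0012,0],"dr":[0,0,0],"hand":-1}]'
python3 -c "
from h import *
for i in range(3):
  bot.read_camera('side');o=bot.get_obs();print(o['eef_pos'][2],np.round(o['contact_force'],2))"
```

```text
t: 13.83
eef_pos: [0.5329, 0.034, 0.1907]
tool_rot: [-0.703, 0.703, -0.077, 0.076]
contact_force: [3.2, 0.9, -13.7]
gripper_width: 0.359
0.1907148736050209 [  1.86   0.04 -13.41]
0.19079211177774427 [  1.85   1.35 -14.51]
0.1908110489732941 [  2.25   0.39 -14.27]
```

```bash
python3 -m crank '[{"linear":[0,-0.0005,0],"dr":[0,0,0],"hand":-1},{"linear":[0,-0.0009,0],"dr":[0,0,0],"hand":-1},{"linear":[0,-0.0009,0],"dr":[0,0,0],"hand":-1}]'
python3 -c "
from h import *
im=bot.read_camera('scene');cv2.imwrite('pics/c7.png',cv2.resize(im[230:290,285:345],(500,500),interpolation=2))
o=bot.get_obs();R=rot(o);print(o['eef_pos'],np.round(o['contact_force'],2),np.round(R.T@o['torque'],2))"
```

```text
t: 14.23
eef_pos: [0.5329, 0.034, 0.1917]
tool_rot: [-0.703, 0.703, -0.077, 0.076]
contact_force: [2.2, 1.0, -17.6]
gripper_width: 0.358
[0.53289418 0.03399689 0.19171496] [  2.48   0.98 -19.23] [ 0.23 -0.02 -0.57]
```

View pics/c7.png

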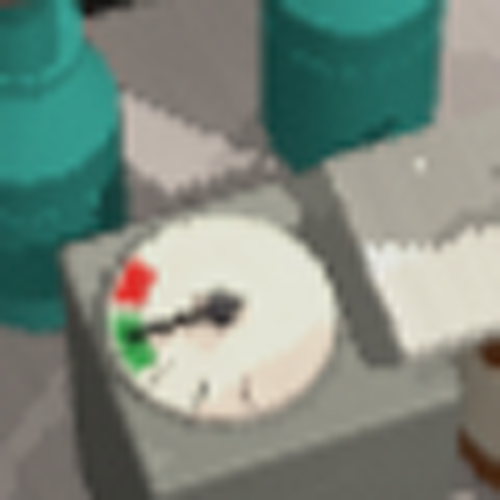

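The pointer tip is inside the green band, and the wrist force implies about 15 N. Holding about 2.5 s.

```bash
for i in 1 2 3; do python3 -m crank '[{"linear":[0,0,0],"dr":[0,0,0],"hand":-1},{"linear":[0,0,0],"dr":[0,0,0],"hand":-1},{"linear":[0,0,0],"dr":[0,0,0],"hand":-1},{"linear":[0,0,0],"dr":[0,0,0],"hand":-1},{"linear":[0,0,0],"dr":[0,0,0],"hand":-1},{"linear":[0,0,0],"dr":[0,0,0],"hand":-1},{"linear":[0,0,0],"dr":[0,0,0],"hand":-1},{"linear":[0,0,0],"dr":[0,0,0],"hand":-1},{"linear":[0,0,0],"dr":[0,0,0],"hand":-1},{"linear":[0,0,0],"dr":[0,0,0],"hand":-1}]' | grep -E "t:|contact"; done
python3 -c "
from h import *
im=bot.read_camera('scene');cv2.imwrite('pics/c8.png',im)
a=cv2.imread('pics/c7.png');b=cv2.resize(im[230:290,285:345],(500,500),interpolation=2);print('diff',np.abs(a.astype(int)-b).mean())
o=bot.get_obs();R=rot(o);print(o['eef_pos'],np.round(o['contact_force'],2))"
```

```text
t: 15.12
tool_rot: [-0.703, 0.703, -0.077, 0.076]
contact_force: [0.4, 2.1, -19.4]
t: 15.95
tool_rot: [-0.703, 0.703, -0.076, 0.076]
contact_force: [1.0, 1.5, -21.3]
t: 16.78
tool_rot: [0.703, -0.703, 0.076, -0.076]
contact_force: [0.6, 0.4, -20.7]
diff 1.6053813333333333
[0.53325758 0.03396083 0.19215022] [ -1.04   0.24 -21.28]
```

The force is creeping up as the arm's position settles. I back off 0.6 mm and hold again.

```bash
python3 -m crank '[{"linear":[0,0.0006,0],"dr":[0,0,0],"hand":-1},{"linear":[0,0.0006,0],"dr":[0,0,0],"hand":-1}]' | grep -E "t:|pos|contact"
for i in 1 2 3; do python3 -m crank '[{"linear":[0,0,0],"dr":[0,0,0],"hand":-1},{"linear":[0,0,0],"dr":[0,0,0],"hand":-1},{"linear":[0,0,0],"dr":[0,0,0],"hand":-1},{"linear":[0,0,0],"dr":[0,0,0],"hand":-1},{"linear":[0,0,0],"dr":[0,0,0],"hand":-1},{"linear":[0,0,0],"dr":[0,0,0],"hand":-1},{"linear":[0,0,0],"dr":[0,0,0],"hand":-1},{"linear":[0,0,0],"dr":[0,0,0],"hand":-1}]' | grep -E "t:|pos|contact"; done
python3 - <<'E'
from h import *
im=bot.read_camera('scene')
cv2.imwrite('pics/d.png',np.hstack([cv2.resize(x[235:285,290:340],(400,400),interpolation=2) for x in (cv2.imread('pics/c8.png'),im)]))
print(np.round(bot.get_obs()['contact_force'],2))
E
```

```text
t: 17.0
eef_pos: [0.5334, 0.0339, 0.1917]
tool_rot: [0.703, -0.703, 0.076, -0.076]
contact_force: [-0.8, 0.9, -18.9]
t: 17.67
eef_pos: [0.5333, 0.0339, 0.1916]
tool_rot: [0.703, -0.703, 0.076, -0.076]
contact_force: [-0.0, 1.0, -17.5]
t: 18.33
eef_pos: [0.5334, 0.0339, 0.1916]
tool_rot: [-0.703, 0.703, -0.076, 0.076]
contact_force: [-0.5, 0.6, -17.3]
t: 19.0
eef_pos: [0.5333, 0.0339, 0.1916]
tool_rot: [-0.703, 0.703, -0.076, 0.076]
contact_force: [-0.8, 0.4, -19.1]
[ -0.94   0.03 -18.04]
```

View pics/d.png

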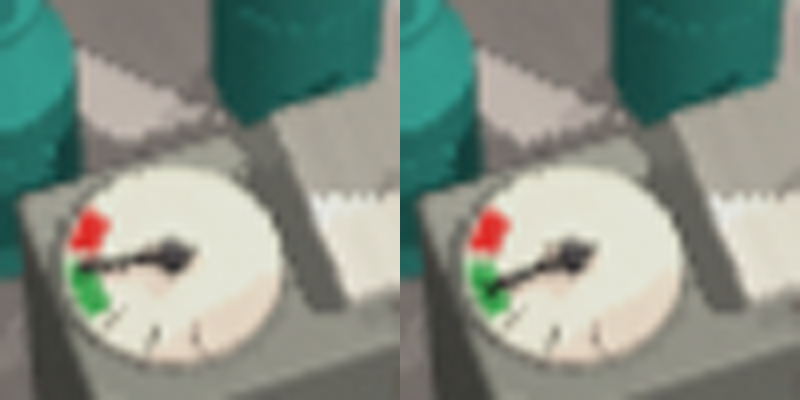

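The right half shows the pointer mid-green and held for 2 s; the left half shows it at the upper edge before I backed off. Now lower and withdraw.

```bash
python3 -m crank '[{"linear":[0,0.002,0],"dr":[0,0,0],"hand":-1},{"linear":[0,0.004,0],"dr":[0,0,0],"hand":-1},{"linear":[0,0.006,0],"dr":[0,0,0],"hand":-1},{"linear":[0,0.0085,0],"dr":[0,0,0],"hand":-1},{"linear":[0,0.0085,0],"dr":[0,0,0],"hand":-1},{"linear":[0,0.0085,0],"dr":[0,0,0],"hand":-1}]' | grep -E "t:|pos|contact"
python3 -m crank '[{"linear":[-0.004,0,0],"dr":[0,0,0],"hand":-1},{"linear":[-0.01,0,0],"dr":[0,0,0],"hand":-1},{"linear":[-0.016,0,0],"dr":[0,0,0],"hand":-1},{"linear":[-0.022,0,0],"dr":[0,0,0],"hand":-1},{"linear":[-0.03,0,0],"dr":[0,0,0],"hand":-1},{"linear":[-0.038,0,0],"dr":[0,0,0],"hand":-1},{"linear":[-0.046,0,0],"dr":[0,0,0],"hand":-1},{"linear":[-0.053,0,0],"dr":[0,0,0],"hand":-1},{"linear":[-0.058,0,0],"dr":[0,0,0],"hand":-1},{"linear":[-0.06,0,0],"dr":[0,0,0],"hand":-1}]'| grep -E "t:|pos|contact"
python3 -m crank '[{"linear":[-0.005,0,0],"dr":[0,0,0],"hand":-1},{"linear":[-0.012,0,0],"dr":[0,0,0],"hand":-1},{"linear":[-0.02,0,0],"dr":[0,0,0],"hand":-1},{"linear":[-0.028,0,0],"dr":[0,0,0],"hand":-1},{"linear":[-0.036,0,0],"dr":[0,0,0],"hand":-1},{"linear":[-0.042,0,0],"dr":[0,0,0],"hand":-1},{"linear":[-0.045,0,0],"dr":[0,0,0],"hand":-1},{"linear":[-0.045,0,0],"dr":[0,0,0],"hand":-1}]'| grep -E "t:|pos|contact|width"
```

```text
t: 19.55
eef_pos: [0.5343, 0.0339, 0.1839]
tool_rot: [0.703, -0.703, 0.076, -0.077]
contact_force: [-1.0, 0.5, -2.7]
t: 20.38
eef_pos: [0.4737, 0.0471, 0.1831]
tool_rot: [0.703, -0.703, 0.076, -0.076]
contact_force: [-0.2, -0.0, -3.6]
t: 21.05
eef_pos: [0.43, 0.0568, 0.1831]
tool_rot: [0.703, -0.703, 0.076, -0.076]
contact_force: [-0.4, 0.3, -3.8]
gripper_width: 0.357
```

```bash
python3 -m crank '[{"linear":[0,-0.01,0],"dr":[0,0,0],"hand":-1},{"linear":[0,-0.03,0],"dr":[0,0,0],"hand":-1},{"linear":[0,-0.055,0],"dr":[0,0,0],"hand":-1},{"linear":[0,-0.085,0],"dr":[0,0,0],"hand":-1},{"linear":[0,-0.115,0],"dr":[0,0,0],"hand":-1},{"linear":[0,-0.145,0],"dr":[0,0,0],"hand":-1},{"linear":[0,-0.175,0],"dr":[0,0,0],"hand":-1},{"linear":[0,-0.205,0],"dr":[0,0,0],"hand":-1},{"linear":[0,-0.225,0],"dr":[0,0,0],"hand":-1},{"linear":[0,-0.237,0],"dr":[0,0,0],"hand":-1}]' | grep -E "t:|pos|contact"
python3 -m crank '[{"linear":[0,0,0],"dr":[0,0,0],"hand":-1},{"linear":[0,0,0],"dr":[0,0,0],"hand":-1}]' | grep -E "t:|pos|contact"
python3 -c "
from h import *
o=bot.get_obs();R=rot(o);im=bot.read_camera('wrist');cv2.imwrite('pics/w9.png',im)
hsv=cv2.cvtColor(im,cv2.COLOR_BGR2HSV);m=(abs(hsv[...,0].astype(int)-65)<15)&(hsv[...,1]>150)
n,l,s,c=cv2.connectedComponentsWithStats(m.astype(np.uint8));i=1+s[1:,4].argmax();print(s[i])
for nm,z in (('free_place',.004),('passed_mid',.111)):
  for d in bot.place_of('wrist',nm)[:2]: print(nm,d['score'],d['xy'],at_z('wrist',d['xy'],z,o).round(4))
h=cv2.convexHull(np.argwhere(l==i)[:,::-1].astype(np.int32));q=cv2.approxPolyDP(h,8,True)[:,0]
for p in q: print(p,at_z('wrist',p,.018,o).round(4))
"
```

```text
t: 21.88
eef_pos: [0.4319, 0.0565, 0.423]
tool_rot: [0.704, -0.702, 0.075, -0.078]
contact_force: [0.6, -0.1, -3.9]
t: 22.05
eef_pos: [0.431, 0.0564, 0.42]
tool_rot: [0.703, -0.703, 0.076, -0.077]
contact_force: [0.2, 0.6, -3.3]
[ 392  123  140   98 7653]
free_place 0.72 [496.3, 166.6] [0.4708 0.3355 0.004 ]
passed_mid 0.75 [463.3, 177.6] [0.4545 0.2358 0.111 ]
[531 200] [0.5341 0.3899 0.018 ]
[404 220] [0.5231 0.1645 0.018 ]
[392 138] [0.3961 0.1681 0.018 ]
[527 124] [0.4077 0.3959 0.018 ]
```

```bash
python3 -m crank '[{"linear":[0,0,0.01],"dr":[0,0,0],"hand":-1},{"linear":[0,0,0.03],"dr":[0,0,0],"hand":-1},{"linear":[-0.003,0,0.055],"dr":[0,0,0],"hand":-1},{"linear":[-0.005,0,0.085],"dr":[0,0,0],"hand":-1},{"linear":[-0.007,0,0.115],"dr":[0,0,0],"hand":-1},{"linear":[-0.01,0,0.145],"dr":[0,0,0],"hand":-1},{"linear":[-0.013,0,0.175],"dr":[0,0,0],"hand":-1},{"linear":[-0.016,0,0.205],"dr":[0,0,0],"hand":-1},{"linear":[-0.018,0,0.23],"dr":[0,0,0],"hand":-1},{"linear":[-0.02,0,0.25],"dr":[0,0,0],"hand":-1}]' | grep -E "t:|pos|contact"
python3 -m crank '[{"linear":[-0.001,0,0.015],"dr":[0,0,0],"hand":-1},{"linear":[-0.002,0,0.026],"dr":[0,0,0],"hand":-1},{"linear":[-0.002,0,0.031],"dr":[0,0,0],"hand":-1},{"linear":[-0.002,0,0.031],"dr":[0,0,0],"hand":-1},{"linear":[-0.002,0,0.031],"dr":[0,0,0],"hand":-1},{"linear":[-0.002,0,0.031],"dr":[0,0,0],"hand":-1}]' | grep -E "t:|pos|contact"
python3 -c "
from h import *
o=bot.get_obs();R=rot(o);print(o['eef_pos'],R.round(3));im=bot.read_camera('wrist');cv2.imwrite('pics/w10.png',im)
hsv=cv2.cvtColor(im,cv2.COLOR_BGR2HSV);m=(abs(hsv[...,0].astype(int)-65)<15)&(hsv[...,1]>150)
h=cv2.convexHull(np.argwhere(cv2.morphologyEx(m.astype(np.uint8),2,np.ones((3,3))))[:,::-1].astype(np.int32));q=cv2.approxPolyDP(h,8,True)[:,0]
for p in q: print(p,at_z('wrist',p,.018,o).round(4))
for d in bot.place_of('wrist','passed_mid')[:2]: print(d['score'],d['xy'],at_z('wrist',d['xy'],.111,o).round(4))
"
```

```text
t: 23.03
eef_pos: [0.4641, 0.3085, 0.4185]
tool_rot: [-0.703, 0.703, -0.076, 0.075]
contact_force: [0.3, -0.4, -2.5]
t: 23.53
eef_pos: [0.4701, 0.3342, 0.4204]
tool_rot: [-0.703, 0.703, -0.077, 0.077]
contact_force: [-0.6, -0.5, -2.7]
[0.47005037 0.33420804 0.42035294] [[ 0.976  0.     0.217]
 [-0.217 -0.     0.976]
 [ 0.    -1.    -0.   ]]
[356 126] [0.4077 0.3972 0.018 ]
[368 209] [0.5333 0.3901 0.018 ]
[134 375] [ 0.7689 -0.1313  0.018 ]
[207 154] [0.396  0.1721 0.018 ]
0.77 [241.7, 195.7] [0.4576 0.2325 0.111 ]
0.71 [113.5, 293.6] [ 0.5518 -0.0115  0.111 ]
```

View pics/w10.png

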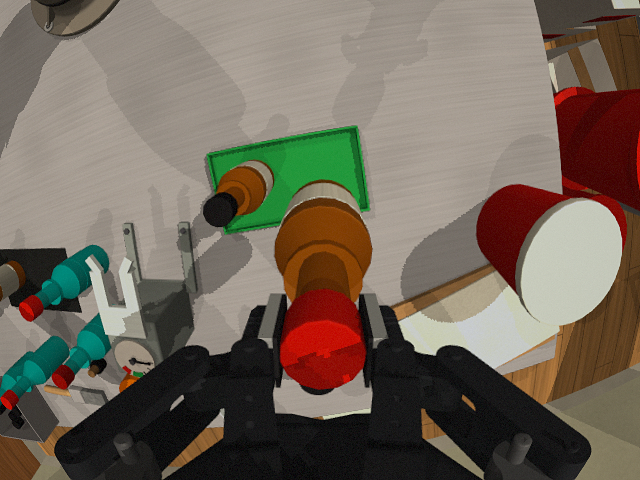

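The bottle hangs above the free half of the tray, its neighbour clear at (240,192), and the dial is back at rest. Lowering.

```bash
python3 -m crank '[{"linear":[0,0.01,0],"dr":[0,0,0],"hand":-1},{"linear":[0,0.025,0],"dr":[0,0,0],"hand":-1},{"linear":[0,0.05,0],"dr":[0,0,0],"hand":-1},{"linear":[0,0.08,0],"dr":[0,0,0],"hand":-1},{"linear":[0,0.11,0],"dr":[0,0,0],"hand":-1},{"linear":[0,0.14,0],"dr":[0,0,0],"hand":-1},{"linear":[0,0.165,0],"dr":[0,0,0],"hand":-1},{"linear":[0,0.185,0],"dr":[0,0,0],"hand":-1},{"linear":[0,0.2,0],"dr":[0,0,0],"hand":-1},{"linear":[0,0.21,0],"dr":[0,0,0],"hand":-1}]' | grep -E "t:|pos|contact"
python3 -m crank '[{"linear":[0,0.006,0],"dr":[0,0,0],"hand":-1},{"linear":[0,0.012,0],"dr":[0,0,0],"hand":-1},{"linear":[0,0.017,0],"dr":[0,0,0],"hand":-1},{"linear":[0,0.021,0],"dr":[0,0,0],"hand":-1},{"linear":[0,0.024,0],"dr":[0,0,0],"hand":-1},{"linear":[0,0.025,0],"dr":[0,0,0],"hand":-1},{"linear":[0,0.025,0],"dr":[0,0,0],"hand":-1},{"linear":[0,0.025,0],"dr":[0,0,0],"hand":-1}]' | grep -E "t:|pos|contact"
```

```text
t: 24.47
eef_pos: [0.4686, 0.3345, 0.2077]
tool_rot: [-0.702, 0.704, -0.077, 0.076]
contact_force: [0.3, -0.7, -3.5]
t: 25.13
eef_pos: [0.4698, 0.3358, 0.1854]
tool_rot: [0.703, -0.703, 0.076, -0.077]
contact_force: [0.1, -0.2, -2.7]
```

```bash
python3 -m crank '[{"linear":[0,0.001,0],"dr":[0,0,0],"hand":-1},{"linear":[0,0.002,0],"dr":[0,0,0],"hand":-1},{"linear":[0,0.003,0],"dr":[0,0,0],"hand":-1},{"linear":[0,0.003,0],"dr":[0,0,0],"hand":-1},{"linear":[0,0.003,0],"dr":[0,0,0],"hand":-1}]' | grep -E "t:|pos|contact"
python3 -m crank '[{"linear":[0,0.0005,0],"dr":[0,0,0],"hand":-1},{"linear":[0,0.001,0],"dr":[0,0,0],"hand":-1},{"linear":[0,0.001,0],"dr":[0,0,0],"hand":-1}]' | grep -E "t:|pos|contact"
```

```text
t: 25.55
eef_pos: [0.4696, 0.3357, 0.182]
tool_rot: [-0.703, 0.703, -0.076, 0.076]
contact_force: [0.1, 0.9, -2.7]
t: 25.8
eef_pos: [0.4699, 0.336, 0.1816]
tool_rot: [0.703, -0.703, 0.076, -0.077]
contact_force: [-0.8, -0.7, 1.3]
```

Touched down softly: the force went from −2.7 to +1.3 N. Releasing slowly.

```bash
python3 -m crank '[{"linear":[0,0,0],"dr":[0,0,0],"hand":-0.28},{"linear":[0,0,0],"dr":[0,0,0],"hand":-0.25},{"linear":[0,0,0],"dr":[0,0,0],"hand":-0.2},{"linear":[0,0,0],"dr":[0,0,0],"hand":-0.1},{"linear":[0,0,0],"dr":[0,0,0],"hand":0},{"linear":[0,0,0],"dr":[0,0,0],"hand":0.1},{"linear":[0,0,0],"dr":[0,0,0],"hand":0.2},{"linear":[0,0,0],"dr":[0,0,0],"hand":0.2},{"linear":[0,0,0],"dr":[0,0,0],"hand":0.2}]' | grep -vE "rot"
python3 -m crank '[{"linear":[0,-0.005,0],"dr":[0,0,0],"hand":0.2},{"linear":[0,-0.015,0],"dr":[0,0,0],"hand":0.2},{"linear":[0,-0.03,0],"dr":[0,0,0],"hand":0.2},{"linear":[0,-0.05,0],"dr":[0,0,0],"hand":0.2},{"linear":[0,-0.07,0],"dr":[0,0,0],"hand":0.2},{"linear":[0,-0.09,0],"dr":[0,0,0],"hand":0.2},{"linear":[0,-0.11,0],"dr":[0,0,0],"hand":0.2},{"linear":[0,-0.13,0],"dr":[0,0,0],"hand":0.2},{"linear":[0,-0.14,0],"dr":[0,0,0],"hand":0.2},{"linear":[0,-0.14,0],"dr":[0,0,0],"hand":0.2}]' | grep -vE "rot"
python3 - <<'E'
from h import *
cv2.imwrite("pics/sc11.png",bot.read_camera("scene"));cv2.imwrite("pics/sd11.png",bot.read_camera("side"));o=bot.get_obs()
cv2.imwrite("pics/w11.png",bot.read_camera("wrist"))
for c in("scene","side","wrist"):
  for n,z in (("stopper_mid",.2025),("bottle_mid",.111)):
    for d in bot.place_of(c,n):
        X=at_z(c,d["xy"],z,o)
        if X[1]>.15: print(c,n,round(d["score"],2),np.round(d["xy"]),X.round(3))
E
```

```text
t: 26.55
eef_pos: [0.4696, 0.3356, 0.1811]
contact_force: [-0.5, 0.1, 0.2]
gripper_width: 0.603
t: 27.38
eef_pos: [0.4708, 0.3364, 0.3243]
contact_force: [0.1, 0.1, -0.4]
gripper_width: 0.601
scene stopper_mid 0.56 [456. 334.] [0.477 0.339 0.202]
scene bottle_mid 0.8 [448. 344.] [0.467 0.335 0.111]
side stopper_mid 0.49 [223. 138.] [0.466 0.351 0.203]
side bottle_mid 0.75 [231. 169.] [0.47  0.324 0.111]
wrist stopper_mid 0.68 [324. 232.] [0.469 0.336 0.202]
wrist bottle_mid 0.67 [322. 205.] [0.47  0.335 0.111]
```

Run:
```python
from h import *
for c,n in(("scene","waiting_mid"),("side","passed_mid")):
  print(n,[(round(d["score"],2),np.round(d["xy"])) for d in bot.place_of(c,n)])
print(bot.hand_in())
```

```text
waiting_mid [(0.58, array([286., 166.]))]
passed_mid [(0.78, array([233., 190.]))]
the job is handed in; nothing more can be done
None
```

The red stopper held the pull, and the bottle now stands upright in the free place of the tray. I handed the job in at about 28 s of robot time; no verdict is reported.

**The pull:**
- I gripped the stopper with 45 N and slid the bottle into the fork at about 3 mm lift. It touched one side of the slot at about 2.4 N, which I corrected by 1.5 mm.
- The collar met the fork about 8 mm further up.
- **First hold:** it started near 15 N, then crept up to about 18 N, the top edge of the green band, as the arm settled.
- **Second hold:** I backed off 0.6 mm and held about 2 s. The wrist force gave roughly 14.5–16 N, and a dial picture at the end showed the pointer mid-green.

The pointer never looked near the red marks in the dial pictures I took, and the force readings peaked at about 18 N of pull.

**Last checks:**
- The bottle touched down in the tray with about 4 N.
- The wrist camera puts bottle and stopper both at about (0.470, 0.336), against an estimated centre of (0.470, 0.336), so the bottle is upright. The side camera differed by up to 15 mm.
- The dial was at rest in the last picture I viewed, before I lowered the bottle, and the gripper is clear above.
- The networks found both black-stoppered bottles within about 2 pixels of where they started.

I did not measure directly whether the stopper was drawn out at all; I saw no sign of it.

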